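Loosen the knurled locking ring of a bone-gluing clamp

ROBOT

A 7-joint arm with a two-finger parallel gripper is mounted at the origin on the work surface. World frame = base frame: x ahead of the robot, y to its left, z up, the work surface at z = 0. Lengths are in m, angles in rad, forces in N, time in s.
With the tool pointing down it reaches from about 0.375 to 0.925 m from the base axis. Payload 3.1 kg.
Tool frame: the origin (TCP) lies between the finger pads; the fingertips stand 19 mm ahead of it and the grasp point (between the pads) is the TCP; z points along the fingers, y is the line along which they close (so a half turn about z gives the same grasp; the last joint's range is limited). The gripper opens to 85 mm and grips with 20 to 120 N. Pads are 22 mm wide; open, the fingers measure 114 mm over their backs; the gripper's body (76 mm by 85 mm) begins 54 mm behind the grasp point. The pads swing forward as they close: fully open they stand 13 mm farther back than shut.
Start: joints at [1.021, 0.383, 0.044, 1.598, -0.018, 1.161, -0.05], TCP at [0.284, -0.585, 0.25] pointing down, gripper open.
Joint ranges: [-2.61, 2.61], [-0.41, 2.15], [-1.48, 1.57], [0, 2.5], [-1.57, 4.71], [0.05, 1.97], [-2.85, 2.85]. Speed limits (rad/s): [2.79, 2.79, 3.14, 3.14, 3.14, 3.14, 3.14].

INTERFACE

Orientations are given as a unit quaternion [x, y, z, w].
In Python, from bench import move_ptp, movel, move_j, move_gripper, pause, inverse_kinematics, read_camera, camera_params, MotionError, sign_off, look_for, tip_of, read_time_s, read_qpos, read_joint_vel, read_effort, read_eef_pos, read_tcp_rot, read_ft_force, read_ft_torque, read_finger_gap, read_grasp_force gives the robot as it stands. Calls block until the motion is done:
- move_ptp(position, orientation): joint-space move of the TCP to a pose.
- movel(position, orientation=None, speed=0.15): straight line of the TCP; orientation=None keeps the orientation; speed is the mean speed in m/s.
- move_j(angles): joint-space move.
- move_gripper(opening, effort=None): finger opening in m; effort is the grip in N (None keeps the last); returns when the fingers have stopped.
- pause(seconds).
- inverse_kinematics(position, orientation): joint angles nearest the present ones, or None.
- read_camera(name): name is "side" or "top" or "wrist"; returns the picture (400x640x3 uint8, red, green, blue); there is no depth.
- camera_params(name): a dict with "K" (3x3 intrinsics, pixels), "camera_from_world" (4x4, takes a point from world to camera coordinates). Camera axes: x right, y down, z forward; pixel columns grow to the right and rows downward; lengths in m; the calibration is good to about 2 mm. The wrist camera is an equidistant fisheye: a pixel r from the principal point sees the ray r / f radians off the axis. A picture is of the moment at which its call begins: read the wrist's pose just before it. camera_params takes no time and is no camera call; for the wrist camera it gives the pose at the moment of the call.
A pose or a line that the arm cannot do raises MotionError and nothing moves.
- sign_off(): hands the job in; it is judged then, once.
Trained networks look in the newest picture that a camera, given by its name, has taken for a name from the list of things; names that differ only in an ending like _2 or _b are one class to them, and where a whole thing is asked for, a point or a joint stands for the part that bears it (a point fixed in the world has none). Each returns a list of dicts, best first, with "confidence" (0 to 1); they miss things now and then, are a little off and sometimes report something else, mostly with a low value. They report only what shows in the picture. A call takes as long as a camera call.
- look_for(camera, name): "at" ([column, row] in pixels, amid what is visible of it).
- tip_of(camera, name): "at" ([column, row] in pixels: a listed point, or the origin of a listed thing).
Readings, each from a call of its own:
- read_time_s(): time.
- read_qpos(): joint angles.
- read_joint_vel(): joint speeds.
- read_effort(): joint torques, N m.
- read_eef_pos(): TCP position.
- read_tcp_rot(): TCP orientation.
- read_ft_force(): force on the tool from outside, world axes, zero at the start.
- read_ft_torque(): the same for the moment, N m.
- read_finger_gap(): finger opening in m.
- read_grasp_force(): force on a finger pad.
Only numpy, scipy, OpenCV 4.12 (cv2) and the standard library are available. Lean on these libraries where they do the work, as an engineer would, in place of code of your own. Each camera call takes 0.05 s, during which the arm holds its last target. There are 200 camera calls.

TASK

The glue between the clamped shell plates has set: back off the clamp by rolling a fingertip lightly along the knurled rim of its locking ring, anticlockwise seen from above. Count as the ring's yellow mark comes round to the red pointer, and leave it there when it lines up for the third time (between two and two and a half turns in all). Grip and lift nothing, and leave the glue bottle, pot and loose rib piece where they stand.

Things in the scene. Friction and masses are not known exactly. Their poses are not given: they have to be found in the camera images.
- lock_ring (a joint): turn of the aluminium locking ring about its upright axis, rad, growing anticlockwise seen from above (loosening). 0 when its yellow mark first lines up with the red pointer; it starts between -2.6 and -0.5; 6.283 at the second line-up, 12.566 at the third. Range -3.6 to 16. It turns stiffly (0.12 N m, about 2.5 N along the rim) and stays where it is left, and it climbs 2 mm a turn.
- ring_top (a point): centre of the top face of the locking ring, on its axis, 80 mm above the table at joint 0. The ring is a disc 26 mm tall, 90 mm across its body and 96 mm over its 28 upright knurl ribs (each 3 mm high, 4.5 mm wide); only the end of the 16 mm steel stud stands out of it at the centre, its tip fixed at 87 mm above the table. Below it lie a steel clamp bar (top 31 mm below this point) and the bone plates (tops about 39 mm below)
- ring_mark (a point): end of the yellow mark: on the ring's top edge, 45 mm from the axis; the mark is a yellow stripe from near the centre to the rim and down the rim
- pointer (a point): tip of the red arrow on the end of the clamp bar, 60 mm from the ring's axis and 51.5 mm above the table; it is fixed. Mark and pointer line up when both lie in the same direction from the axis
- jig: wooden clamping jig, board 220 x 150 x 18 mm fixed to the table, with two bone-coloured shell plates 170 mm long and 121 mm wide together on it under the steel bar (170 x 26 mm). Origin: centre of the underside, below the ring's axis; x runs along the bar to the red pointer, z up
- glue: white glue bottle with red cap and blue label, 36 mm across, 90 mm tall, loose; origin at the centre of its underside; leave alone
- pot: grey open plastic pot, 68 mm across, 75 mm tall, loose; origin at the centre of its underside; leave alone
- rib: loose bone-coloured rib piece, 26 x 75 x 20 mm; origin at the centre of its underside; leave alone

How it is judged:
On the way, in this order (a step that is already met when the one before it is completed fails the run):
1. the mark has come round to the pointer for the first time (value of joint lock_ring above 0 rad), for 0.1 s.
2. the mark has come round to the pointer for the second time (value of joint lock_ring above 6.283 rad), for 0.1 s.
At the end, for the whole second after the job is handed in: The ring stands still with its yellow mark within 0.3 rad (17 degrees) of the red pointer at the third line-up (joint 12.27 to 12.87 rad), and the bottle, pot and rib piece are within 15 mm of where they were (value of joint lock_ring between 12.266 and 12.866 rad and velocity of joint lock_ring between -0.05 and 0.05 rad/s and distance of each of glue, pot, rib from where it was at the start of the episode below 0.015 m); the robot touches nothing.
It fails at once if the ring is pushed hard (over 40 N) (contact force between lock_ring and the fingers above 40 N).
It fails at once if the ring is pushed with the arm or the gripper's body instead of the fingers (contact force between lock_ring and the arm above 2 N).
It fails at once if a bystander is displaced or lifted (distance of any of glue, pot, rib from where it was at the start of the episode above 0.02 m).
It also fails if it takes over 67 s, if anything falls off the work surface, if the arm or the gripper's body presses on something with over 40 N, if the wrist force passes 120 N, or if a joint passes its speed limit or range.

## Working session

There is one attempt and no reset: what is moved stays moved. The work goes in short steps, each a Python script; the robot and the scene stay as the last script left them, time stands still between calls to the robot, and variables do not carry over. Pictures are saved under pics/ and viewed, at most 10 in all, crops included, and the job is handed in when it is done.

```bash
mkdir -p pics; ls; python3 - <<'E'
from bench import *
import cv2,numpy as np
for c in ["top","side"]:
    im=read_camera(c); cv2.imwrite(f"pics/{c}0.png",im[:,:,::-1])
    p=camera_params(c); print(c,p["K"],p["camera_from_world"])
    for n in ["ring_top","ring_mark","pointer","jig","glue","pot","rib"]:
        print(n,[(np.round(d["at"],1).tolist(),round(d["confidence"],2)) for d in tip_of(c,n)[:2]])
print(read_time_s(),read_tcp_rot(),read_finger_gap())
E
```

```text
pics
top [[438.56368227   0.         318.04744926]
 [  0.         438.56368227 199.27514648]
 [  0.           0.           1.        ]] [[ 0.01695749 -0.99919474  0.03636376  0.01128121]
 [-0.99235772 -0.02126496 -0.12154815  0.59459713]
 [ 0.12222354 -0.0340247  -0.99191921  0.86092725]
 [ 0.          0.          0.          1.        ]]
ring_top [([356.8, 237.4], 0.93)]
ring_mark [([380.9, 227.8], 0.98)]
pointer [([362.5, 205.2], 0.78)]
jig [([354.9, 150.4], 0.66), ([354.1, 240.3], 0.58)]
glue [([278.2, 214.3], 0.67)]
pot [([428.4, 254.4], 0.75)]
rib [([358.0, 151.5], 0.92)]
side [[391.13467578   0.         317.70485883]
 [  0.         391.13467578 195.54315445]
 [  0.           0.           1.        ]] [[-0.97833899 -0.20700314 -0.00158804  0.57649161]
 [-0.14664572  0.69845121 -0.70047194  0.11597001]
 [ 0.14610906 -0.68506613 -0.71367818  0.84318726]
 [ 0.          0.          0.          1.        ]]
ring_top [([351.9, 172.1], 0.56)]
ring_mark [([346.2, 160.8], 0.83), ([327.1, 171.6], 0.31)]
pointer [([330.4, 174.1], 0.59)]
jig [([352.1, 193.3], 0.65)]
glue [([321.6, 242.6], 0.69)]
pot [([371.9, 152.4], 0.7)]
rib [([279.6, 181.8], 0.63)]
0.8 [ 9.74589391e-01  2.23998926e-01 -1.03263687e-06 -5.39973582e-06] 0.08567366511071212
```

View pics/top0.png

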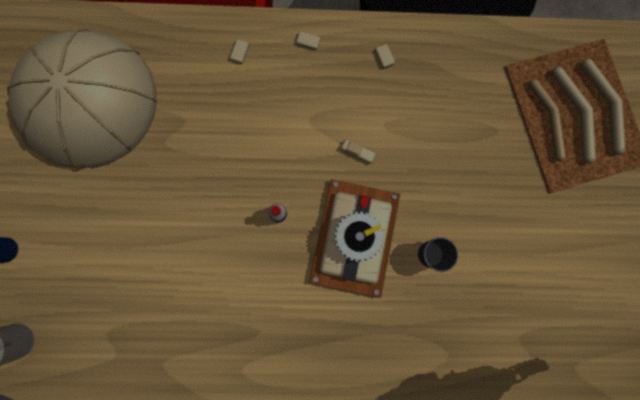

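View pics/side0.png

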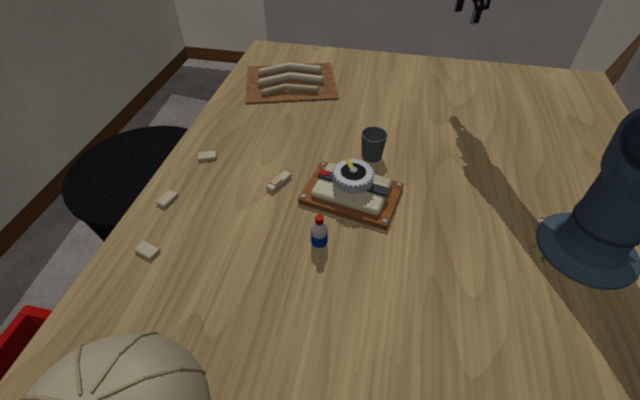

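```bash
cat > h.py <<'E'
from bench import *
import numpy as np
def onz(c,px,z):
    p=camera_params(c);K=np.array(p["K"]);T=np.array(p["camera_from_world"]);R=T[:3,:3];o=-R.T@T[:3,3]
    d=R.T@np.linalg.inv(K)@[px[0],px[1],1]; return o+d*(z-o[2])/d[2]
E
python3 - <<'E'
from h import *
for c,n,px,z in [("top","ring_top",(356.8,237.4),.08),("top","mark",(380.9,227.8),.08),("top","pointer",(362.5,205.2),.0515),("top","jig",(354.1,240.3),0),("top","glue",(278.2,214.3),0),("top","pot",(428.4,254.4),0),("top","rib",(358,151.5),0),
("side","ring_top",(351.9,172.1),.08),("side","mark",(346.2,160.8),.08),("side","pointer",(330.4,174.1),.0515),("side","glue",(321.6,242.6),0),("side","pot",(371.9,152.4),0),("side","rib",(279.6,181.8),0)]: print(c,n,onz(c,px,z).round(4))
E
```

```text
top ring_top [ 0.5163 -0.0519  0.08  ]
top mark [ 0.5358 -0.0987  0.08  ]
top pointer [ 0.5823 -0.0666  0.0515]
top jig [ 0.5131 -0.0561  0.    ]
top glue [0.5649 0.1051 0.    ]
top pot [ 0.4863 -0.2141  0.    ]
top rib [ 0.7047 -0.0633  0.    ]
side ring_top [ 0.5202 -0.0537  0.08  ]
side mark [ 0.5392 -0.0905  0.08  ]
side pointer [ 0.5724 -0.0677  0.0515]
side glue [0.5596 0.0991 0.    ]
side pot [ 0.4865 -0.2335  0.    ]
side rib [ 0.7026 -0.0685  0.    ]
```

```bash
cat >> h.py <<'E'
C=np.array([.518,-.053])
def q(psi): return [np.cos(psi/2),np.sin(psi/2),0,0]
def pose(th,R,z,c=C,off=np.radians(127.2)):
    return [c[0]+R*np.cos(th),c[1]+R*np.sin(th),z],q(th+off)
E
python3 - <<'E'
from h import *
move_gripper(0,20); print(read_finger_gap(),read_time_s())
for off in (127.2,-52.8):
  for th in np.arange(-6.4,6.4,.4):
    p,o=pose(th,.09,.16,off=np.radians(off)); s=inverse_kinematics(p,o)
    if s is not None: print(off,th.round(1),np.round(s,2))
E
```

```text
-0.00017527199290939986 1.5667
127.2 -6.4 [ 0.5   0.47 -0.58  1.75  0.3   1.01  0.34]
127.2 -6.0 [ 0.49  0.47 -0.64  1.76  0.33  1.01  0.66]
127.2 -5.6 [ 0.43  0.44 -0.62  1.8   0.3   0.99  1.02]
127.2 -5.2 [ 0.48  0.41 -0.72  1.87  0.32  0.98  1.35]
127.2 -4.8 [ 0.85  0.59 -1.24  1.93  0.63  1.09  1.48]
127.2 -4.4 [ 0.9   0.48 -1.23  2.01  0.54  1.03  1.94]
127.2 -4.0 [ 0.97  0.38 -1.22  2.08  0.43  0.97  2.45]
127.2 -3.6 [-1.31  0.35  1.43  2.21 -0.44  0.93 -2.56]
127.2 -3.2 [ 0.32  0.1  -0.31  2.17  0.04  0.88 -2.57]
127.2 -2.8 [ 0.36  0.12 -0.28  2.15  0.04  0.88 -2.09]
127.2 -2.4 [ 0.4   0.16 -0.25  2.1   0.05  0.89 -1.64]
127.2 -2.0 [ 0.42  0.22 -0.26  2.03  0.07  0.9  -1.22]
127.2 -1.6 [ 0.45  0.29 -0.29  1.94  0.1   0.92 -0.84]
127.2 -1.2 [ 0.47  0.35 -0.35  1.86  0.15  0.95 -0.5 ]
127.2 -0.8 [ 0.49  0.41 -0.43  1.8   0.2   0.98 -0.18]
127.2 -0.4 [ 0.5   0.45 -0.52  1.76  0.26  1.    0.12]
127.2 0.0 [ 0.5   0.47 -0.6   1.75  0.31  1.01  0.43]
127.2 0.4 [ 0.46  0.46 -0.62  1.77  0.31  1.01  0.77]
127.2 0.8 [ 0.43  0.43 -0.64  1.82  0.3   0.99  1.12]
127.2 1.2 [ 0.52  0.41 -0.7
[... 1718 characters left out ...]
52.8 1.2 [ 0.26  0.34 -0.45  1.9   0.18  0.95 -1.57]
-52.8 1.6 [ 0.32  0.29 -0.53  1.98  0.18  0.93 -1.19]
-52.8 2.0 [ 0.38  0.22 -0.57  2.05  0.15  0.91 -0.77]
-52.8 2.4 [ 0.44  0.17 -0.59  2.12  0.12  0.89 -0.3 ]
-52.8 2.8 [ 0.51  0.13 -0.57  2.16  0.09  0.88  0.19]
-52.8 3.2 [ 0.58  0.12 -0.56  2.16  0.08  0.88  0.68]
-52.8 3.6 [ 0.65  0.15 -0.56  2.13  0.1   0.89  1.14]
-52.8 4.0 [ 0.71  0.21 -0.59  2.07  0.15  0.9   1.55]
-52.8 4.4 [ 0.74  0.29 -0.61  1.99  0.2   0.93  1.93]
-52.8 4.8 [ 1.17  0.63 -1.24  1.89  0.67  1.12  1.97]
-52.8 5.2 [ 1.1   0.71 -1.24  1.82  0.73  1.17  2.32]
-52.8 5.6 [-0.82  0.89  1.37  1.84 -0.93  1.25 -2.33]
-52.8 6.0 [ 0.12  0.4  -0.07  1.77  0.04  0.97 -2.74]
```

```bash
cat >> h.py <<'E'
import json
def fr(th):
    f=np.array(read_ft_force()); return f[0]*np.cos(th)+f[1]*np.sin(th), -f[0]*np.sin(th)+f[1]*np.cos(th), f[2]
def approach(th,z,R0=.074,Rmin=.058,ft=4):
    f0=np.array(fr(th)); R=R0
    while R>Rmin:
        R-=.001; movel(*pose(th,R,z),speed=.03)
        if fr(th)[0]-f0[0]>ft: break
    return R,f0
def stroke(th,R,th_end,z,target=5,dth=.1,speed=.045,verbose=True,b=(0,0,0)):
    log=[]
    while th<th_end-1e-6:
        d=min(dth,th_end-th); th+=d
        movel(*pose(th,R,z),speed=speed)
        f=fr(th); log.append((round(th,2),round(R*1e3,1),*np.round(f,1)))
        if np.hypot(f[0],f[1])>25: R+=.002; print("HIGH",log[-1]); 
        else: R+=np.clip(.0001*(target-f[0]),-.0007,.0005); R=max(R,.058)
    if verbose:
        for l in log: print(*l)
    return th,R
def mark(cams=("top",)):
    for c in cams:
        im=read_camera(c); a=tip_of(c,"ring_mark"); 
        if a: m=onz(c,a[0]["at"],.081); print(c,m.round(4),a[0]["confidence"],"ang",np.arctan2(m[1]-C[1],m[0]-C[0]).round(3))
    return im
E
python3 - <<'E'
from h import *
move_ptp(*pose(-3.0,.09,.16)); print(read_time_s())
movel(*pose(-3.0,.080,.084),speed=.12); print(read_time_s(),read_eef_pos(),np.round(fr(-3),2))
R,f0=approach(-3.0,.084); print(R,f0,fr(-3.0),read_time_s())
th,R=stroke(-3.0,R,-2.4,.084); print(R,read_time_s())
mark(("top","side"))
import cv2; 
im=read_camera("wrist"); cv2.imwrite("pics/w1.png",im[:,:,::-1]); print(read_qpos())
json.dump([th,R],open("st.json","w"))
E
```

```text
3.5417
4.3333 [ 0.43923896 -0.06445428  0.084317  ] [-0.16  0.75  0.68]
0.05799999999999998 [-0.15529785  0.7543308   0.6760593 ] (np.float64(5.31926739016104), np.float64(0.6877374600163884), np.float64(2.6225536941155996)) 8.4667
-2.9 58.0 6.0 -1.1 2.1
-2.8 58.0 6.0 -0.7 3.7
-2.7 58.0 6.2 -1.9 4.1
-2.6 58.0 5.9 -1.2 3.7
-2.5 58.0 6.9 -1.2 4.3
-2.4 58.0 6.2 -2.1 3.6
0.058 10.1167
top [ 0.5583 -0.0804  0.081 ] 0.91 ang -0.597
side [ 0.5548 -0.0706  0.081 ] 0.79 ang -0.446
[ 0.4387884   0.33111499 -0.36694438  2.10080353  0.17690123  0.74294615
 -1.793533  ]
```

View pics/w1.png

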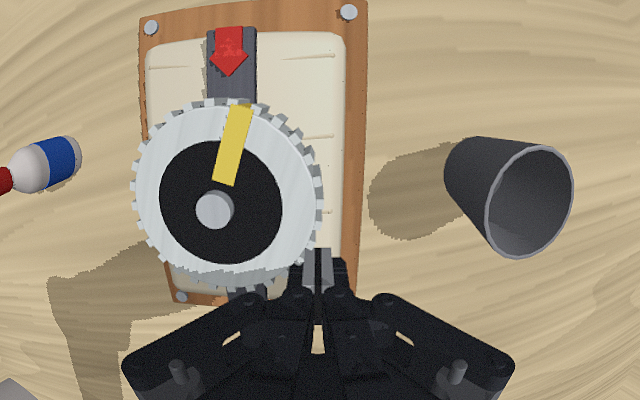

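The ring turns along with the finger (mark went from about -1.13 to about -0.55 rad). In the wrist view the fingertip is at (318,265) on the rim, the mark's end at (240,108) and the pointer at (229,75).

```bash
sed -i 's/R=max(R,.058)/R=max(R,.054)/; s/R0=.074,Rmin=.058/R0=.065,Rmin=.056/' h.py; python3 - <<'E'
from h import *
th,R=json.load(open("st.json"))
th,R=stroke(th,R,-.2,.084,speed=.05); print(R,read_time_s()); mark(("top","side"))
th,R=stroke(th,R,1.3,.0845,speed=.05); print(R,read_time_s(),np.round(read_qpos(),2)); mark(("top","side"))
json.dump([th,R],open("st.json","w"))
E
```

```text
-2.3 58.0 5.9 -1.9 2.8
-2.2 57.9 7.5 -2.3 2.4
-2.1 57.7 7.4 -2.4 3.0
-2.0 57.4 8.0 -2.4 2.9
-1.9 57.1 7.5 -1.7 1.4
-1.8 56.9 7.4 -2.1 1.2
-1.7 56.6 7.8 -1.1 0.6
-1.6 56.4 8.1 -1.6 0.7
-1.5 56.0 7.6 -2.2 -0.4
-1.4 55.8 8.1 -1.8 -0.9
-1.3 55.5 8.0 -2.1 -0.7
-1.2 55.2 8.0 -1.8 -1.0
-1.1 54.9 7.8 -1.4 -1.5
-1.0 54.6 8.1 -1.1 -1.5
-0.9 54.3 7.8 -1.1 -2.7
-0.8 54.0 8.0 -1.5 -2.8
-0.7 54.0 7.3 -1.9 -3.2
-0.6 54.0 6.7 -2.0 -3.1
-0.5 54.0 5.7 -2.2 -3.5
-0.4 54.0 5.8 -1.3 -3.4
-0.3 54.0 6.9 -2.0 -2.8
-0.2 54.0 4.7 -2.5 -3.1
0.054032741894779676 16.125
top [ 0.5094 -0.0117  0.081 ] 0.55 ang 1.775
side [ 0.5115 -0.007   0.081 ] 0.91 ang 1.711
-0.1 54.0 5.3 -1.6 -4.2
0.0 54.0 5.0 -1.8 -3.7
0.1 54.0 4.7 -2.3 -3.1
0.2 54.0 5.2 -2.3 -2.5
0.3 54.0 4.6 -1.5 -2.6
0.4 54.1 5.1 -2.1 -3.2
0.5 54.0 5.3 -2.8 -2.1
0.6 54.0 4.7 -2.2 -2.8
0.7 54.0 5.2 -1.5 -2.7
0.8 54.0 5.0 -2.9 -2.1
0.9 54.0 4.8 -1.9 -1.8
1.0 54.1 4.4 -1.0 -1.0
1.1 54.1 4.6 -2.0 -0.6
1.2 54.2 5.1 -1.7 0.4
1.3 54.1 4.8 -2.0 0.7
0.054167878542441046 20.2 [ 0.83  0.69 -1.12  1.96  0.75  0.98  1.29]
side [ 0.4718 -0.0506  0.081 ] 0.79 ang 3.09
```

```bash
sed -i 's/(target-f\[0\])/(f[0]-target)/' h.py; cat >> h.py <<'E'
def restart(th,z):
    movel(*pose(th,.075,z+.001),speed=.1); movel(*pose(th,.08,.15),speed=.2)
    move_j([0.34,0.11,-0.295,2.16,0.04,0.88,-2.33])
    movel(*pose(-3.0,.075,z),speed=.15)
    R,f0=approach(-3.0,z,R0=.0615,Rmin=.0575); print("in",R,f0.round(1),read_time_s()); return -3.0,R
E
python3 - <<'E'
from h import *
th,R=json.load(open("st.json"))
th,R=restart(th,.085); mark(("top","side"))
th,R=stroke(th,R,-.7,.0855,speed=.06,dth=.12,target=6); print(R,read_time_s()); mark(("top","side"))
json.dump([th,R],open("st.json","w"))
E
```

```text
in 0.0605 [-0.2 -0.5  0.7] 25.575
top [ 0.474  -0.0565  0.081 ] 0.74 ang -3.063
side [ 0.4727 -0.0601  0.081 ] 0.65 ang -2.986
-2.88 60.5 5.7 -1.1 1.1
-2.76 60.5 5.2 -2.5 3.1
-2.64 60.4 5.4 -1.5 3.5
-2.52 60.3 6.5 -2.3 3.3
-2.4 60.4 5.8 -2.3 3.5
-2.28 60.4 7.3 -2.4 2.3
-2.16 60.5 6.0 -2.4 2.6
-2.04 60.5 7.4 -1.8 2.3
-1.92 60.6 6.9 -2.2 0.9
-1.8 60.7 5.4 -2.9 0.9
-1.68 60.7 6.0 -2.3 -0.0
-1.56 60.7 6.5 -0.9 -0.1
-1.44 60.7 6.0 -1.9 -0.2
-1.32 60.7 5.7 -1.0 -1.3
-1.2 60.7 5.5 -0.9 -1.2
-1.08 60.6 5.6 -0.2 -1.4
-0.96 60.6 5.0 -0.9 -2.2
-0.84 60.5 5.2 -2.2 -1.2
-0.72 60.4 5.2 -0.9 -1.8
-0.7 60.3 5.9 -2.3 -2.2
0.06032636231279566 31.2083
top [ 0.5508 -0.0862  0.081 ] 0.65 ang -0.792
side [ 0.5585 -0.086   0.081 ] 0.86 ang -0.684
```

```bash
python3 - <<'E'
from h import *
th,R=json.load(open("st.json"))
th,R=stroke(th,R,1.7,.086,speed=.06,dth=.13,target=6,verbose=False); print(th,R,read_time_s(),np.round(read_qpos(),2)); mark(("top","side"))
th,R=restart(th,.087)
th,R=stroke(th,R,-1.0,.087,speed=.06,dth=.13,target=6,verbose=False); print(R,fr(th),read_time_s()); mark(("top","side"))
json.dump([th,R],open("st.json","w"))
E
```

```text
1.7 0.055429035343601885 36.7583 [ 0.9   0.71 -1.21  2.01  0.81  1.01  1.63]
side [ 0.5157 -0.0156  0.081 ] 0.7 ang 1.632
in 0.058499999999999996 [ 0.2  0.1 -0.6] 42.8583
0.05842798255464587 (np.float64(4.977322681941493), np.float64(-1.4313794229231067), np.float64(-1.9379192785258)) 47.3583
top [ 0.4765 -0.0813  0.081 ] 0.56 ang -2.544
side [ 0.481  -0.0764  0.081 ] 0.7 ang -2.579
```

```bash
python3 - <<'E'
from h import *
import cv2
th,R=json.load(open("st.json"))
th,R=stroke(th,R,1.1,.088,speed=.06,dth=.13,target=6,verbose=False); print(th,R,fr(th),read_time_s()); mark(("top","side"))
im=read_camera("wrist"); cv2.imwrite("pics/w2.png",im[:,:,::-1])
im=read_camera("top")[140:310,280:450]; cv2.imwrite("pics/t2.png",cv2.resize(im[:,:,::-1],None,fx=3,fy=3))
json.dump([th,R],open("st.json","w"))
E
```

```text
1.1 0.05595666663901897 (np.float64(4.281839521148707), np.float64(-1.764090154094543), np.float64(1.5076383978318362)) 52.3417
side [ 0.56   -0.0894  0.081 ] 0.82 ang -0.714
```

View pics/w2.png

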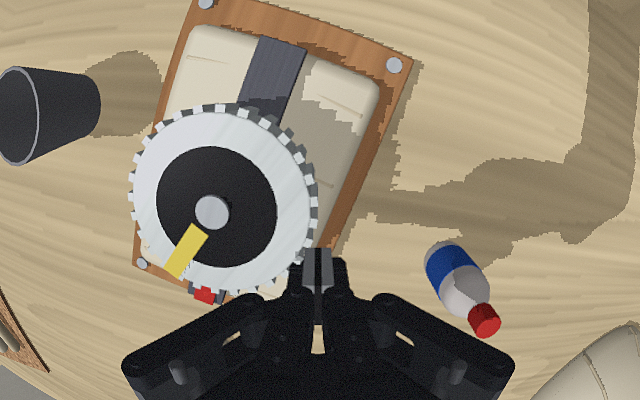

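View pics/t2.png

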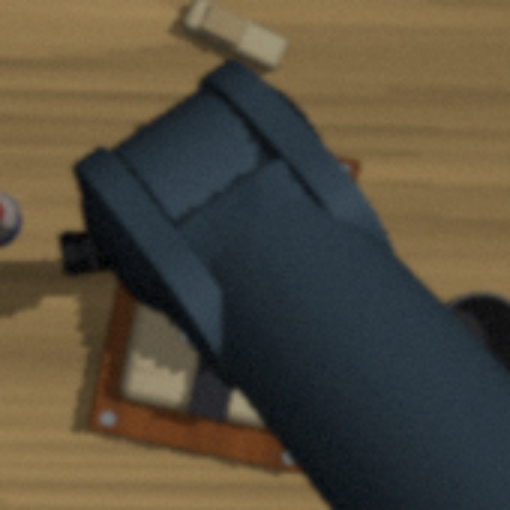

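```bash
python3 - <<'E'
from h import *
p=camera_params("wrist");K=np.array(p["K"]);T=np.array(p["camera_from_world"]);R=T[:3,:3];o=-R.T@T[:3,3]
def w(u,v,z):
    d=np.array([u-K[0,2],v-K[1,2]]);r=np.hypot(*d);a=r/K[0,0]
    d=R.T@np.r_[np.sin(a)*d/r,np.cos(a)]; return (o+d*(z-o[2])/d[2])[:2]
ax=w(212,212,.087);mi=w(197,232,.0842);mo=w(172,276,.0842);pt=w(204,296,.0515);be=w(283,44,.049)
ang=lambda v:np.arctan2(v[1],v[0]).round(3)
print(ax,"mark",ang(mo-ax),ang(mo-mi),"ptr",pt,ang(pt-ax),"bar",be,ang(pt-be))
E
```

```text
[ 0.51827205 -0.05559683] mark -0.488 -0.459 ptr [ 0.59698662 -0.07065757] -0.189 bar [ 0.43678169 -0.03994504] -0.189
```

```bash
python3 - <<'E'
from h import *
import cv2
th,R=json.load(open("st.json"))
th,R=stroke(th,R,1.39,.088,speed=.06,dth=.1,target=6); 
movel(*pose(th,.075,.088),speed=.08); movel(*pose(th,.085,.14),speed=.2)
p=camera_params("wrist"); im=read_camera("wrist"); cv2.imwrite("pics/w3.png",im[:,:,::-1]); print(read_time_s(), read_ft_force())
mark(("side",))
E
```

```text
1.2 56.0 4.0 -1.7 2.3
1.3 55.8 3.8 -1.3 2.0
1.39 55.5 5.1 -1.1 3.2
54.25 [ 0.46524548 -0.27159317 -0.04563767]
side [ 0.5638 -0.0727  0.081 ] 0.69 ang -0.407
```

View pics/w3.png

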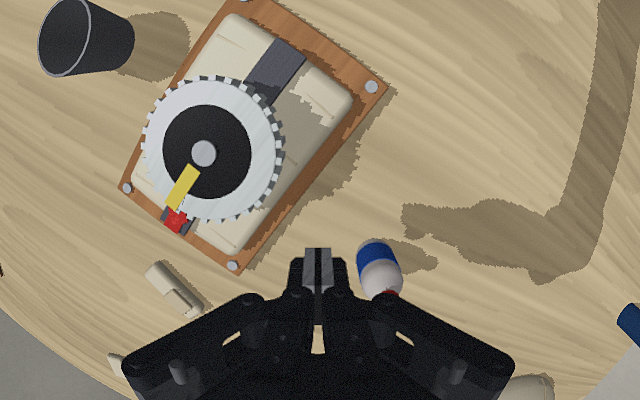

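```bash
python3 - <<'E'
from h import *
p=camera_params("wrist");K=np.array(p["K"]);T=np.array(p["camera_from_world"]);R=T[:3,:3];o=-R.T@T[:3,3]
def w(u,v,z):
    d=np.array([u-K[0,2],v-K[1,2]]);r=np.hypot(*d);a=r/K[0,0]
    d=R.T@np.r_[np.sin(a)*d/r,np.cos(a)]; return (o+d*(z-o[2])/d[2])[:2]
ax=w(204,153,.087);mi=w(193,168,.084);mo=w(174,209,.084);pt=w(175,222,.0515);be=w(290,43,.049)
ang=lambda v:np.arctan2(v[1],v[0]).round(3)
print(ax,"mark",ang(mo-ax),ang(mo-mi),"ptr",pt,ang(pt-ax),"bar",be,ang(pt-be))
E
```

```text
[ 0.51600796 -0.05525846] mark -0.166 -0.106 ptr [ 0.59062545 -0.06877076] -0.179 bar [ 0.43201864 -0.04198541] -0.167
```

```bash
python3 -c "
from bench import *
print(sign_off())"
```

```text
the job is handed in; nothing more can be done
None
```

I rolled the locking ring anticlockwise about 2.1 turns to the third line-up, with the yellow mark within about 0.06 rad of the red pointer by the wrist camera. The fingers are clear of the ring, the bottle, pot and rib piece were not touched, and I handed the job in at about 54 s; the hand-in returned no verdict.

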